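Switch on the temperature logger and clip it into the sample carrier

TASK

The vials in the carrier are about to go to the cold store and must be monitored. Start the loose temperature logger by sliding the small flush switch in its recessed slot all the way towards the sensor stub, and clip the logger into the carrier's bracket, switch side up and stub between the two forked latch prongs, pressed fully home so that both latches snap back over its ends; either job may come first. Leave the two bottles and the timer behind where they stand.

Things in the scene. Friction and masses are not known exactly. Their poses are not given: they have to be found in the camera images.
- logger: White plastic temperature logger, a box 110 (x) x 58 (y) x 26 (z) mm, about 0.3 kg, loose on the worktop, switch side up. Origin: centre of its underside; x along its length to the sensor stub, z up. Behind the slot (-x) lies a dark display. The long sides are flat: grasp across y (58 mm) at mid-length. On the worktop only friction holds it (1.2 N or more).
- stub_tip (a point): Tip of the logger's steel sensor stub, on the centre line of its +x end: 12 mm thick, 12 mm long, axis 12 mm above the underside.
- slot (a point): Centre of the floor of the recessed slot in the logger's top face, at x = 11, z = 22 mm in the logger's frame; axes as the logger's. The slot is 50 mm long (x), 27 mm wide (y) and 4 mm deep, open above; the switch knob slides in it.
- switch (a joint): Slide switch of the logger, m: 0 = off, 0.009 = fully on; grows as the knob slides along the logger's +x, towards the stub. Stays where it is left; takes about 0.8 N to move (drags, no spring).
- switch_top (a point): Centre of the top of the black ribbed switch knob: 9 mm long (x), 14 mm wide (y), 5 mm above the slot floor, so 1 mm above the logger's face. Off, it lies at x = 14 mm in the logger's frame with 23.5 mm of slot free behind it (-x side) for a fingertip; it can also be dragged by pressing lightly on its top. Axes as the logger's.
- carrier: Sample carrier: grey-painted tray 180 (x) x 320 (y) mm, rim 14 mm high, a wire bail 39 mm high at each y end; heavy, does not move. Origin: centre of its underside, z up. On the +y half a fixed lime-green rack of vials (y = 0 to 150 mm, up to 70 mm high); on the -y half the black logger bracket, centred at y = -78 mm.
- seat (a point): Centre of the bracket's floor, 9 mm above the worktop: where the seated logger's origin lies. x = the way the stub must point (carrier's x). Four corner guides with flared tops, up to 22 mm above the floor, leave 1.5 mm play each way in x and y; between x = -27 and 27 mm the long sides are open for fingers. Press the logger straight down, 8 to 15 N in all, past both latches.
- latch_rear (a joint): Angle of the broad latch at the bracket's -x end, rad: 0 = closed, about 0.12 pushed aside by the logger, at most 0.3; a spring closes it.
- latch_rear_nose (a point): Lower tip of the broad white plastic latch's wedge nose (24 mm wide), at x = -51.5, z = 27 mm from the seat: hooks 3.5 mm over the logger's end. The wedge and its outward tab rise to about 49 mm above the seat; the logger's underside meets the wedge about 36 mm above the seat.
- latch_front (a joint): Angle of the forked latch at the bracket's +x end, rad: 0 = closed, about 0.12 pushed aside by the logger, at most 0.3; a spring closes it.
- latch_front_nose (a point): Midway between the nose tips of the forked latch: two prongs 8 mm wide with 22 mm between them (the stub goes down between), at x = +51.5, z = 27 mm from the seat; wedges and heights as at the rear.
- amber_flask: Bystander: amber bottle with a light-blue cap, 60 mm wide, 121 mm high, loose. Origin: centre of its underside.
- red_cap_bottle: Bystander: white bottle with a red cap, 74 mm wide, 161 mm high, loose. Origin: centre of its underside.
- lab_timer: Bystander: white bench timer with three round buttons, 64 x 72 x 20 mm, lying loose. Origin: centre of its underside.

How it is judged:
At the end, for the whole second after the job is handed in: Switch at least 7 of its 9 mm towards the stub; logger at rest in the bracket, stub between the prongs: underside within 2 mm of the floor, within 3 mm lengthwise and sideways, tilt under 0.06 rad, in line within 0.08 rad; both latches snapped back (under 0.03 rad) (value of joint switch above 0.007 m and x of logger in the frame of seat between -0.003 and 0.003 m and y of logger in the frame of seat between -0.003 and 0.003 m and z of logger in the frame of seat between -0.002 and 0.002 m and x of stub_tip in the frame of seat above 0.06 m and angle between logger's own z axis and vertical below 0.06 rad and angle between the x axis of logger and the x axis of seat, either way round below 0.08 rad and value of joint each of latch_rear, latch_front below 0.03 rad and linear speed of logger below 0.02 m/s); the robot touches nothing.
It fails at once if the amber bottle is knocked over or shifted by more than 3 cm (distance of amber_flask from where it was at the start of the episode above 0.03 m or angle between amber_flask's own z axis and vertical above 0.5 rad).
It fails at once if the red-capped bottle is knocked over or shifted by more than 3 cm (distance of red_cap_bottle from where it was at the start of the episode above 0.03 m or angle between red_cap_bottle's own z axis and vertical above 0.5 rad).
It fails at once if the timer is knocked over or shifted by more than 3 cm (distance of lab_timer from where it was at the start of the episode above 0.03 m or angle between lab_timer's own z axis and vertical above 0.5 rad).
It also fails if it takes over 54 s, if anything falls off the work surface, if the arm or the gripper's body presses on something with over 40 N, if the wrist force passes 120 N, or if a joint passes its speed limit or range.

ROBOT

A 6-joint arm with a two-finger parallel gripper is mounted at the origin on a cart in front of the work surface, level with it; the furniture and walls round the work are solid. World frame = base frame: x ahead of the robot, y to its left, z up, the work surface at z = 0. Lengths are in m, angles in rad, forces in N, time in s.
With the tool pointing down it reaches from about 0.375 to 0.9 m from the base axis. Payload 3.1 kg.
Tool frame: the origin (TCP) lies at the very end of the fingers, on their centre line; the grasp point (between the pads) lies 19 mm behind it; z points along the fingers, y is the line along which they close (so a half turn about z gives the same grasp; the last joint's range is limited). The gripper opens to 85 mm and grips with 20 to 120 N. Pads are 22 mm wide; open, the fingers measure 114 mm over their backs; the gripper's body (76 mm by 85 mm) begins 54 mm behind the grasp point. The pads swing forward as they close: fully open they stand 13 mm farther back than shut.
Start: joints at [-1.298, 0.527, 1.433, -0, 1.181, -0.178], TCP at [0.272, -0.563, 0.231] pointing down, gripper open.
Joint ranges: [-3.08, 3.08], [-0.75, 2.2], [0.22, 2.44], [-1.43, 4.57], [0, 2.65], [-2.85, 2.85]. Speed limits (rad/s): [2.79, 2.79, 3.14, 3.14, 3.14, 3.14].

INTERFACE

Orientations are given as a unit quaternion [x, y, z, w].
In Python, from station import manip gives the robot as it stands.
- The arm moves only by the shell command python3 -m handwheel 'ROWS' [FORCE]. ROWS is JSON, a list of rows, each a list of 7 numbers: the shift along the world's x, y, z in mm, then the turn, a rotation vector about the world's x, y, z in degrees, then the opening, from 0 (shut) to 1 (fully open). A call has exactly 10 rows; each row shifts and turns the commanded pose from where the row before left it; what a row does not reach is not made up. A row lasts 1/8 s, in which the tool goes at most 62.5 mm and 10.7 degrees, less where a joint would pass 70% of its speed; a pose out of reach is approached as far as the arm can. A call is refused whole if a number of a shift passes 62.5 or a number of a turn 10.7, either way. A call with a gripper value outside its range is refused whole. The fingers move at their own pace and stop on an object; FORCE is the grip in N (left out, the last holds). Time passes only in rows, so rows that do not move let the fingers close, or fill a call up. It gives the time, the measured TCP pose, the force, the opening and the grip force at its end, in the units of the state.
- manip.sense(): the state, without advancing time (a new reading comes with each control period).
- manip.snapshot(name): name is "scene" or "top" or "wrist"; returns the picture (400x640x3 uint8, red, green, blue); there is no depth.
- manip.get_calibration(name): a dict with "K" (3x3 intrinsics, pixels), "rvec" (rotation vector, rad) and "tvec" (3), from world to camera coordinates, as OpenCV has them. Camera axes: x right, y down, z forward; pixel columns grow to the right and rows downward; lengths in m; the calibration is good to about 2 mm. A picture is of the moment at which its call begins: read the wrist's pose just before it. get_calibration takes no time and is no camera call; for the wrist camera it gives the pose at the moment of the call.
- manip.sign_off(): hands the job in; it is judged then, once.
The state is a dict: "t": time; "q": joint angles; "qd": joint speeds; "tau": joint torques, N m; "tcp_pos": TCP position; "tool_rot": TCP orientation; "force": force on the tool from outside, world axes, zero at the start; "ft_torque": the same for the moment, N m; "finger_gap": opening from 0.0 (shut) to 1.0 (fully open); "gripper_force": force on a finger pad.
Only numpy, scipy, OpenCV 4.12 (cv2) and the standard library are available. Lean on these libraries where they do the work, as an engineer would, in place of code of your own. Each camera call takes 0.05 s, during which the arm holds its last target. There are 200 camera calls.

## Working session

There is one attempt and no reset: what is moved stays moved. The work goes in short steps, Python scripts to look and compute and a shell command to move; the robot and the scene stay as the last step left them, time stands still between calls to the robot, and variables do not carry over. Pictures are saved under pics/ and viewed, at most 13 in all, crops included, and the job is handed in when it is done.

```bash
mkdir -p pics
cat > h.py <<'E'
import numpy as np, cv2
from station import manip
def cam(n):
    c=manip.get_calibration(n); return np.array(c["K"]),cv2.Rodrigues(np.array(c["rvec"],float))[0],np.array(c["tvec"],float).ravel()
def ray(c,uv):
    K,R,t=c; d=R.T@np.linalg.inv(K)@np.array([uv[0],uv[1],1.]); return -R.T@t,d
def onz(c,uv,z):
    o,d=ray(c,uv); return o+d*(z-o[2])/d[2]
def proj(c,p):
    K,R,t=c; q=K@(R@np.array(p,float)+t); return q[:2]/q[2]
def snap(n,f):
    c=cam(n); im=manip.snapshot(n)[:,:,::-1].copy(); cv2.imwrite(f"pics/{f}.png",im); return c,im
E
python3 - <<'E'
from h import *
for n in("top","scene"):
    c,im=snap(n,n+"0"); print(n,-c[1].T@c[2],c[0][0,0])
s=manip.sense(); print(s)
E
```

```text
top [ 0.43078866 -0.04523701  1.0568561 ] 436.83240677605346
scene [-0.03619721  0.39511606  0.92070947] 446.7747206328372
{'t': 0.1, 'q': array([-1.29852244e+00,  5.28391689e-01,  1.43380568e+00, -2.12384880e-05,
        1.18142288e+00, -1.78490670e-01]), 'qd': array([ 0.00092409, -0.00122079, -0.00253052,  0.00146012,  0.00030761,
        0.00168632]), 'tau': array([-3.63654026e-04, -4.43304849e+01, -1.78586555e+01, -1.83540610e-04,
        3.88490036e-03,  4.37616109e-06]), 'tcp_pos': array([ 0.27212749, -0.56190463,  0.23041011]), 'tool_rot': array([ 9.74707343e-01,  2.23482813e-01, -5.73305878e-05, -1.01222142e-03]), 'force': array([-0.62995196, -0.0472804 , -0.05569257]), 'ft_torque': array([ 0.03308275, -0.05830558,  0.00714404]), 'gripper_force': 0.0, 'finger_gap': 0.9991273224609561}
```

View pics/top0.png

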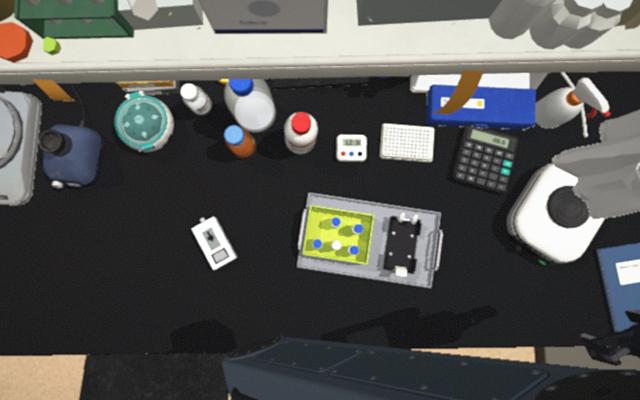

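View pics/scene0.png

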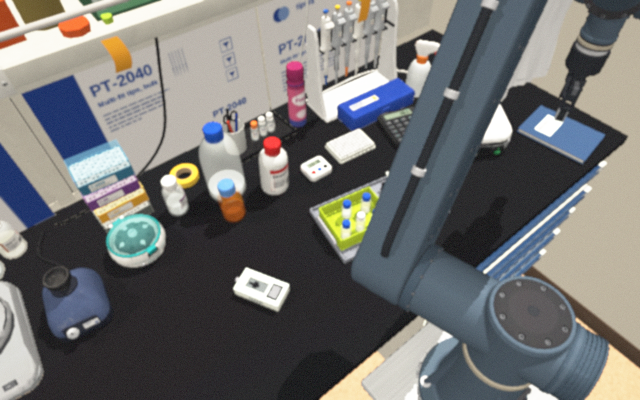

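The top view shows the logger at about (213,243) with its stub at (203,220). The bracket is near (403,245), with the forked latch at (408,217) and the broad latch at (400,271). The flask, red-capped bottle and timer stand further back, near (239,140), (300,133) and (351,148).

Run:
```python
from h import *
c=cam("top"); im=cv2.imread("pics/top0.png")
g=im.min(2); m=np.zeros_like(g); m[210:280,180:250]=(g[210:280,180:250]>110)*255
cs=max(cv2.findContours(m,0,2)[0],key=cv2.contourArea)
r=cv2.minAreaRect(cs); print(r)
P=np.array([onz(c,p,.026)[:2] for p in cs[:,0]],np.float32); print("logger rect world",cv2.minAreaRect(P*1000), 'stub',onz(c,(202,220),.012))
hsv=cv2.cvtColor(im,cv2.COLOR_BGR2HSV)
# carrier outline: non-dark pixels
m=np.zeros_like(g); m[185:295,290:445]=(im.max(2)[185:295,290:445]>75)*255
cs=max(cv2.findContours(m,0,2)[0],key=cv2.contourArea)
P=np.array([onz(c,p,.014)[:2] for p in cs[:,0]],np.float32); print("carrier",cv2.minAreaRect(P*1000))
m=np.zeros_like(g); m[205:285,380:425]=(g[205:285,380:425]>215)*255
n,l,st,ce=cv2.connectedComponentsWithStats(m)
for i in range(1,n):
    if st[i,4]>5: print(st[i],ce[i],onz(c,ce[i],.055))
crop=cv2.resize(im[190:300,180:450],None,fx=2.9,fy=2.9,interpolation=cv2.INTER_CUBIC); cv2.imwrite("pics/crop1.png",crop)
```

```text
((212.66204833984375, 241.0024871826172), (52.51101303100586, 27.92402458190918), 61.821407318115234)
logger rect world ((443.6643371582031, 203.5447998046875), (124.15934753417969, 65.15103149414062), 28.005475997924805) stub [0.49405089 0.23247057 0.012     ]
carrier ((439.91546630859375, -168.23785400390625), (339.96209716796875, 183.60897827148438), 80.11473846435547)
[400 213  10   8  32] [403.3125 216.5   ] [ 0.49020992 -0.24144383  0.055     ]
[413 215   5   6  20] [415.05 217.2 ] [ 0.48806334 -0.26824655  0.055     ]
[396 268  11   9  77] [401.03896104 272.22077922] [ 0.36391877 -0.23140613  0.055     ]
```

View pics/crop1.png

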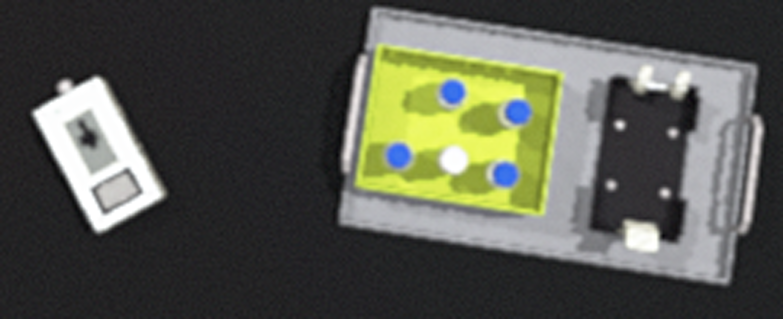

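```bash
python3 - <<'E'
from h import *
from scipy.spatial.transform import Rotation as Ro
s=manip.sense(); c=cam("wrist"); R=Ro.from_quat(s["tool_rot"]).as_matrix()
print("cam in tool",R.T@(-c[1].T@c[2]-s["tcp_pos"]), "axes in tool cols",(R.T@c[1].T).round(3),c[0])
E
python3 -m handwheel '[[30,45,0,0,0,-4,1],[30,45,10,0,0,-4,1],[30,45,10,0,0,-4,1],[20,45,10,0,0,-4,1],[20,45,10,0,0,-4,1],[0,45,10,0,0,-4,1],[0,45,0,0,0,-4,1],[0,10,0,0,0,-4,1],[0,0,0,0,0,-4,1],[0,0,0,0,0,0,1]]'
python3 - <<'E'
from h import *
c,im=snap("wrist","w1"); np.save("w1c.npy",np.hstack([c[0],c[1],c[2][:,None]]))
E
```

```text
cam in tool [ 0.06705614  0.00112578 -0.14298677] axes in tool cols [[ 0.    -0.964 -0.268]
 [ 1.    -0.     0.001]
 [-0.001 -0.268  0.964]] [[333.07289845   0.         322.30982642]
 [  0.         333.07289845 204.44118478]
 [  0.           0.           1.        ]]
t: 1.35
tcp_pos: [0.4022, -0.2371, 0.2812]
tool_rot: [0.996, -0.088, -0.0, -0.0]
force: [0.2, -0.3, 0.1]
finger_gap: 1.001
gripper_force: 0.0
```

View pics/w1.png

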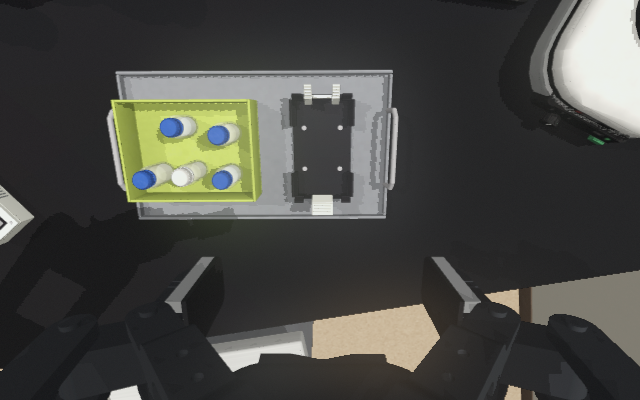

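The wrist view shows the carrier almost square to the image. The bracket centre is near (322,148), with four screws at (304,128), (340,127), (305,169) and (340,168). The prongs are at (309,94) and (336,94), and the broad latch is at (322,205).

```bash
python3 - <<'E'
from h import *
a=np.load("w1c.npy"); c=(a[:,:3],a[:,3:6],a[:,6]); im=cv2.imread("pics/w1.png")
g=im.max(2)
roi=im.min(2)[115:180,294:350]; m=(roi>110).astype(np.uint8)
n,l,st,ce=cv2.connectedComponentsWithStats(m)
pts=[]
for i in range(1,n):
    w=np.where(l==i); wt=roi[w].astype(float); p=((w[1]*wt).sum()/wt.sum()+294,(w[0]*wt).sum()/wt.sum()+115); P=onz(c,p,.0095); print(p,st[i,4],P); pts.append(P)
print("screw mean",np.mean(pts,0))
m=np.zeros_like(g); m[60:230,105:394]=(g[60:230,105:394]>70)*255
cs=max(cv2.findContours(m,0,2)[0],key=cv2.contourArea)[:,0]
def fit(sel,z=.014):
    q=np.array([onz(c,p,z)[:2] for p in sel],np.float32); v=cv2.fitLine(q,cv2.DIST_HUBER,0,.001,.001).ravel(); return v
rear=[p for p in cs if p[1]>213 and 150<p[0]<380]; front=[p for p in cs if p[1]<76 and 125<p[0]<385]; right=[p for p in cs if p[0]>382 and (p[1]<105 and p[1]>76 or 190<p[1]<212)]
for nme,s in(("rear",rear),("front",front),("right",right)):
    v=fit(s); print(nme,len(s),v,np.degrees(np.arctan2(v[1],v[0])))
vf,vr,vR=fit(front),fit(rear),fit(right)
X=lambda a,b:a[2:]+a[:2]*np.linalg.solve(np.c_[a[:2],-b[:2]],b[2:]-a[2:])[0]
A,B=X(vf,vR),X(vr,vR); print("corners",A,B,np.linalg.norm(A-B))
d=(A-B)/np.linalg.norm(A-B); y=np.array([-d[1],d[0]]); print("yaw",np.degrees(np.arctan2(d[1],d[0])),"seat from rim",(A+B)/2+y*.082)
# top of latches
m=np.zeros_like(g); m[80:220,296:350]=(im.min(2)[80:220,296:350]>160)*255
n,l,st,ce=cv2.connectedComponentsWithStats(m)
for i in range(1,n):
    if st[i,4]>15: print(st[i],ce[i],onz(c,ce[i],.052))
E
python3 -m handwheel '[[0,62,0,0,0,5,1],[0,62,0,0,0,5,1],[0,62,0,0,0,5,1],[0,62,0,0,0,5,1],[-10,62,0,0,0,5,1],[-10,62,0,0,0,5,1],[0,60,0,0,0,5,1],[0,0,0,0,0,3,1],[0,0,0,0,0,0,1],[0,0,0,0,0,0,1]]'
python3 - <<'E'
from h import *
c,im=snap("wrist","w2"); np.save("w2c.npy",np.hstack([c[0],c[1],c[2][:,None]]))
E
```

```text
(np.float64(303.58393381371764), np.float64(127.50547104350147)) 22 [ 0.45483244 -0.22486233  0.0095    ]
(np.float64(339.88613735001275), np.float64(127.1674751085014)) 22 [ 0.44750297 -0.26831495  0.0095    ]
(np.float64(304.2899098575167), np.float64(168.2954347193952)) 20 [ 0.40569174 -0.21625063  0.0095    ]
(np.float64(339.3026579022578), np.float64(168.25464418405258)) 20 [ 0.39804644 -0.25948783  0.0095    ]
screw mean [ 0.42651839 -0.24222893  0.0095    ]
rear 6 [ 0.1741678   0.984716    0.35525054 -0.13065992] 79.969765
front 4 [ 0.1697314   0.9854904   0.52603465 -0.19370711] 80.22779
right 6 [ 0.98531085 -0.17077032  0.39211485 -0.31899497] -9.832609
corners [ 0.5012    -0.3379012] [ 0.32402673 -0.3071942 ] 0.1798146
yaw -9.832611 seat from rim [ 0.42661655 -0.2417522 ]
[296  80  54  21 872] [322.16972477  87.88302752] [ 0.49291748 -0.25458118  0.052     ]
[338 126   5   4  16] [339.75  127.375] [ 0.44949481 -0.26629966  0.052     ]
[311 195  22  20 422] [321.78909953 204.72748815] [ 0.36680327 -0.23166632  0.052     ]
[296 217  43   1  43] [317. 217.] [ 0.35309097 -0.22351908  0.052     ]
t: 2.65
tcp_pos: [0.3826, 0.1932, 0.2812]
tool_rot: [0.971, 0.24, -0.0, 0.0]
force: [-0.1, 1.0, 0.8]
finger_gap: 1.0
gripper_force: 0.0
```

View pics/w2.png

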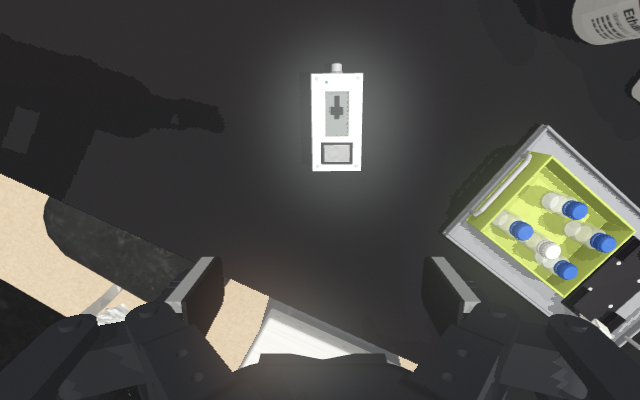

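The logger shows as a white box with its centre near (337,121) and its stub up at (337,68). The switch is at (337,108) and the display at (337,153).

Run:
```python
from h import *
a=np.load("w2c.npy"); c=(a[:,:3],a[:,3:6],a[:,6]); im=cv2.imread("pics/w2.png")
g=im.min(2)
m=np.zeros_like(g); m[74:180,300:375]=(g[74:180,300:375]>190)*255
cs=max(cv2.findContours(m,0,2)[0],key=cv2.contourArea)[:,0]
q=np.array([onz(c,p,.026)[:2] for p in cs],np.float32)*1000; r=cv2.minAreaRect(q); print(r)
b=cv2.boxPoints(r);print(b)
# front edge z check: bottom of pic
print(onz(c,(337,64.5),.012), onz(c,(337,108),.027))
for k in (onz(c,(312,74),.026),onz(c,(363,73),.026),onz(c,(312,170.5),.026),onz(c,(361,170.5),.026)):print(k)
```

```text
((438.34326171875, 202.331298828125), (108.79402160644531, 58.06594467163086), 28.156387329101562)
[[376.68335 202.25974]
 [404.0835  151.06516]
 [500.00317 202.40286]
 [472.60303 253.59744]]
[0.4968     0.23263129 0.012     ] [0.45409332 0.21026814 0.027     ]
[0.47324739 0.25237612 0.026     ]
[0.50071393 0.20238963 0.026     ]
[0.37637556 0.20246914 0.026     ]
[0.40387949 0.15013698 0.026     ]
```

```bash
python3 -m handwheel '[[28,5,-30,0,0,0.4,1],[28,4,-40,0,0,0,1],[0,0,-50,0,0,0,1],[0,0,-50,0,0,0,1],[0,0,-40,0,0,0,1],[0,0,-28,0,0,0,1],[0,0,-20,0,0,0,1],[0,0,-12,0,0,0,1],[0,0,-8,0,0,0,1],[0,0,0,0,0,0,1]]' 60
python3 - <<'E'
from h import *
c,im=snap("wrist","w3")
E
```

```text
t: 3.95
tcp_pos: [0.4386, 0.2026, 0.0033]
tool_rot: [0.97, 0.244, -0.0, -0.0]
force: [0.3, 0.0, -0.1]
finger_gap: 1.002
gripper_force: 0.0
```

View pics/w3.png

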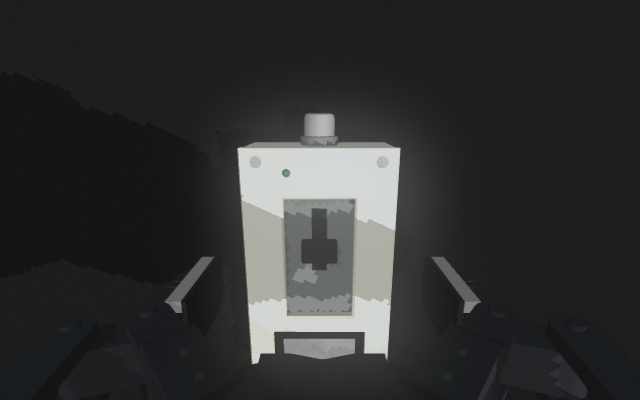

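The logger is centred between the open fingers and lined up with them. The slot is at (320,257), the knob at (320,250) and the stub at (320,125).

```bash
python3 -m handwheel '[[0,0,0,0,0,0,0.5],[0,0,0,0,0,0,0.3],[0,0,0,0,0,0,0.3],[0,0,0,0,0,0,0.3],[0,0,0,0,0,0,0.3],[0,0,0,0,0,0,0.3],[0,0,0,0,0,0,0.3],[0,0,10,0,0,0,0.3],[0,0,20,0,0,0,0.3],[0,0,20,0,0,0,0.3]]' 80
```

```text
t: 5.25
tcp_pos: [0.438, 0.2028, 0.054]
tool_rot: [0.97, 0.244, -0.0, -0.0]
force: [-0.4, 0.6, -2.6]
finger_gap: 0.663
gripper_force: 85.6
```

```bash
python3 -m handwheel '[[0,0,50,0,0,0,0.3],[0,-20,46,0,0,0,0.3],[-2,-60,10,0,0,-6,0.3],[-2,-60,0,0,0,-6,0.3],[-2,-60,0,0,0,-6,0.3],[-2,-60,0,0,0,-6,0.3],[-2,-60,0,0,0,-6,0.3],[-1,-60,0,0,0,-5,0.3],[0,-40,0,0,0,-3,0.3],[0,-20,0,0,0,0,0.3]]' 80
python3 -m handwheel '[[0,-5,0,0,0,-0.1,0.3],[0,0,0,0,0,0,0.3],[0,0,-30,0,0,0,0.3],[0,0,-20,0,0,0,0.3],[0,0,-10,0,0,0,0.3],[0,0,0,0,0,0,0.3],[0,0,0,0,0,0,0.3],[0,0,0,0,0,0,0.3],[0,0,0,0,0,0,0.3],[0,0,0,0,0,0,0.3]]'
python3 - <<'E'
from h import *
c,im=snap("wrist","w4"); s=manip.sense(); print(s["tcp_pos"],s["tool_rot"]); np.save("w4c.npy",np.hstack([c[0],c[1],c[2][:,None]]))
E
```

```text
t: 6.5
tcp_pos: [0.4271, -0.2391, 0.1595]
tool_rot: [0.996, -0.086, 0.0, 0.0]
force: [0.1, 0.7, -3.7]
finger_gap: 0.661
gripper_force: 86.8
t: 7.75
tcp_pos: [0.4275, -0.2423, 0.0996]
tool_rot: [0.996, -0.086, 0.0, 0.0]
force: [0.0, -0.6, -3.4]
finger_gap: 0.657
gripper_force: 86.8
[ 0.42743763 -0.24226583  0.09950843] [ 9.96283778e-01 -8.61312922e-02  1.48482658e-04  1.14128137e-04]
```

View pics/w4.png

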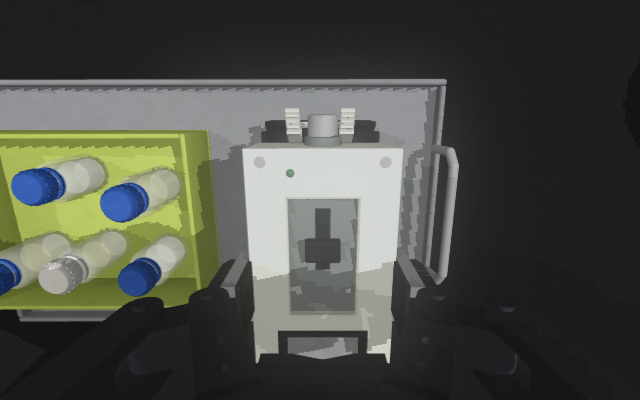

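The logger is held level. Its front top edge runs from (244,149) to (403,149) and the stub is at (323,125). The prongs are below it at (293,121) and (347,121), so I compare the two numerically.

Run:
```python
from h import *
a=np.load("w4c.npy"); c=(a[:,:3],a[:,3:6],a[:,6]); im=cv2.imread("pics/w4.png"); g=im.min(2)
zt=.0995+.0227
# logger side edges, rows 165..225
L=[];Rr=[]
for y in range(160,235,5):
    row=(g[y,225:430]>120)&(abs(im[y,225:430,0].astype(int)-im[y,225:430,2])<30)
    x=np.where(g[y,225:430]>185)[0]+225; L.append((x.min()-.5,y)); Rr.append((x.max()+.5,y))
f=lambda s:cv2.fitLine(np.array([onz(c,p,zt)[:2] for p in s],np.float32),cv2.DIST_HUBER,0,.001,.001).ravel()
for s in(L,Rr):
    v=f(s); print(v,np.degrees(np.arctan2(v[1],v[0])))
col=im[:,330:400].min(2).astype(int).mean(1); print("front edge rows",col[135:160].round())
yaw=np.radians(-9.85); ex=np.array([np.cos(yaw),np.sin(yaw)]);ey=np.array([-ex[1],ex[0]]); seat=np.array([.4266,-.2420])
loc=lambda P:((P[:2]-seat)@ex*1000,(P[:2]-seat)@ey*1000)
print("L/R y",loc(onz(c,L[3],zt)),loc(onz(c,Rr[3],zt)))
print("front",loc(onz(c,(365,149.5),zt)), "stub",loc(onz(c,(323,113.5),zt-.014+.006)))
m=np.zeros_like(g); m[100:140,280:360]=(g[100:140,280:360]>200)*255
n,l,st,ce=cv2.connectedComponentsWithStats(m)
for i in range(1,n):
    if st[i,4]>20: print(st[i],ce[i],[loc(onz(c,p,.058)) for p in ((st[i,0]-.5,120),(st[i,0]+st[i,2]-.5,120))])
```

```text
[ 0.9858697  -0.16751392  0.4695656  -0.22192249] -9.643304
[ 0.9845121  -0.17531668  0.45968446 -0.27861822] -10.097087
front edge rows [111. 108. 109. 111. 110. 110. 110. 115. 136. 137. 139. 141. 148. 183.
 212. 212. 212. 212. 212. 212. 212. 211. 209. 208. 208.]
L/R y (np.float64(46.581582458229306), np.float64(27.27278589203782)) (np.float64(46.54697402419128), np.float64(-30.5651083625626))
front (np.float64(55.81854055208952), np.float64(-16.88871752083756)) stub (np.float64(68.25396950603083), np.float64(-1.844450202035151))
[286 110  12   2  24] [291.5 110.5] [(np.float64(64.69661070733646), np.float64(18.15834220483037)), (np.float64(64.69336041111832), np.float64(11.7112928746856))]
[342 110  12   2  24] [347.5 110.5] [(np.float64(64.68144152949029), np.float64(-11.930127063762134)), (np.float64(64.67819061751226), np.float64(-18.378397770279058))]
[288 126  11   2  21] [292.76190476 126.47619048] [(np.float64(64.69606900046183), np.float64(17.083852155678244)), (np.float64(64.69308954714492), np.float64(11.1740269514703))]
[342 126  11   2  21] [346.76190476 126.47619048] [(np.float64(64.68144152949029), np.float64(-11.930127063762134)), (np.float64(64.67846153188422), np.float64(-17.841031880180484))]
[340 131  13   3  26] [346.         132.42307692] [(np.float64(64.68198333532337), np.float64(-10.855440727954676)), (np.float64(64.67846153188422), np.float64(-17.841031880180484))]
[287 132  13   2  26] [293.  132.5] [(np.float64(64.69633985435719), np.float64(17.621098088864308)), (np.float64(64.69281868225531), np.float64(10.636759210924325))]
```

```bash
python3 -m handwheel '[[-0.5,1.8,0,0,0,0,0.3],[0,0,-15,0,0,0,0.3],[0,0,-15,0,0,0,0.3],[0,0,-10,0,0,0,0.3],[0,0,-7,0,0,0,0.3],[0,0,-5,0,0,0,0.3],[0,0,-4,0,0,0,0.3],[0,0,-4,0,0,0,0.3],[0,0,0,0,0,0,0.3],[0,0,0,0,0,0,0.3]]' 110
```

```text
t: 9.05
tcp_pos: [0.4269, -0.2405, 0.0393]
tool_rot: [0.996, -0.086, 0.0, 0.0]
force: [-1.8, -0.6, -2.3]
finger_gap: 0.651
gripper_force: 122.2
```

```bash
python3 -m handwheel '[[0,0,-3,0,0,0,0.3],[0,0,-3,0,0,0,0.3],[0,0,-3,0,0,0,0.3],[0,0,-3,0,0,0,0.3],[0,0,-3,0,0,0,0.3],[0,0,-3,0,0,0,0.3],[0,0,-2,0,0,0,0.3],[0,0,0,0,0,0,0.3],[0,0,0,0,0,0,0.3],[0,0,0,0,0,0,0.3]]'
```

```text
t: 10.3
tcp_pos: [0.4268, -0.2403, 0.019]
tool_rot: [0.996, -0.086, -0.0, -0.0]
force: [-0.9, -0.0, -4.6]
finger_gap: 0.649
gripper_force: 122.1
```

```bash
python3 -m handwheel '[[0,0,-2,0,0,0,0.3],[0,0,-2,0,0,0,0.3],[0,0,-1.5,0,0,0,0.3],[0,0,-1,0,0,0,0.3],[0,0,-1,0,0,0,0.3],[0,0,0,0,0,0,0.3],[0,0,0,0,0,0,0.3],[0,0,0,0,0,0,0.3],[0,0,0,0,0,0,0.3],[0,0,0,0,0,0,0.3]]'
python3 - <<'E'
from h import *
c,im=snap("wrist","w5"); s=manip.sense(); print(s["tcp_pos"],s["force"],s["ft_torque"]); np.save("w5c.npy",np.hstack([c[0],c[1],c[2][:,None]]))
E
```

```text
t: 11.55
tcp_pos: [0.4274, -0.2406, 0.0137]
tool_rot: [0.996, -0.086, 0.001, 0.001]
force: [-2.0, 0.3, 14.9]
finger_gap: 0.651
gripper_force: 124.3
[ 0.42743043 -0.24060504  0.01366362] [-1.92190962  2.17464709 14.81343329] [ 0.44574724  0.29103729 -0.01284807]
```

View pics/w5.png

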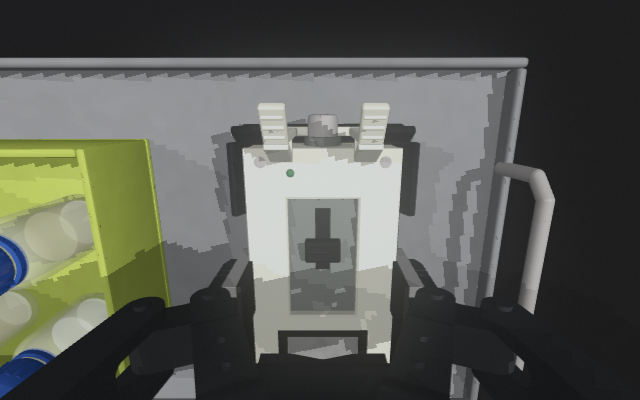

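The stub is between the prongs, and the prong noses at (273,152) and (373,152) appear to lie over the front edge. One slightly firmer press will show whether it is on the floor.

```bash
python3 -m handwheel '[[0,0,-1,0,0,0,0.3],[0,0,-0.5,0,0,0,0.3],[0,0,0,0,0,0,0.3],[0,0,0,0,0,0,0.3],[0,0,0,0,0,0,0.3],[0,0,0,0,0,0,0.3],[0,0,0,0,0,0,0.3],[0,0,0,0,0,0,0.3],[0,0,0,0,0,0,0.3],[0,0,0,0,0,0,0.3]]'
```

```text
t: 12.85
tcp_pos: [0.4274, -0.2406, 0.0136]
tool_rot: [0.996, -0.086, 0.001, 0.001]
force: [-2.8, 2.2, 30.2]
finger_gap: 0.652
gripper_force: 125.8
```

```bash
python3 -m handwheel '[[0,0,2,0,0,0,0.3],[0,0,0,0,0,0,0.9],[0,0,0,0,0,0,0.9],[0,0,0,0,0,0,0.9],[0,0,0,0,0,0,0.9],[0,0,10,0,0,0,0.9],[0,0,30,0,0,0,0.9],[0,0,50,0,0,0,0.9],[0,0,30,0,0,0,0.9],[0,0,0,0,0,0,0.9]]' 40
python3 - <<'E'
from h import *
c,im=snap("wrist","w6"); s=manip.sense(); print(s["tcp_pos"],s["force"]); np.save("w6c.npy",np.hstack([c[0],c[1],c[2][:,None]]))
cv2.imwrite("pics/w6b.png",cv2.resize(im[50:350,160:480],(800,600)[:1]+(750,)) if 0 else cv2.resize(im[60:300,160:480],(800,600)))
E
```

```text
t: 14.1
tcp_pos: [0.4282, -0.2414, 0.135]
tool_rot: [0.996, -0.086, 0.003, 0.002]
force: [0.3, -0.3, -0.3]
finger_gap: 0.898
gripper_force: 0.0
[ 0.42731515 -0.24063176  0.13356376] [-0.49778092  0.27508014  0.17115093]
```

View pics/w6b.png

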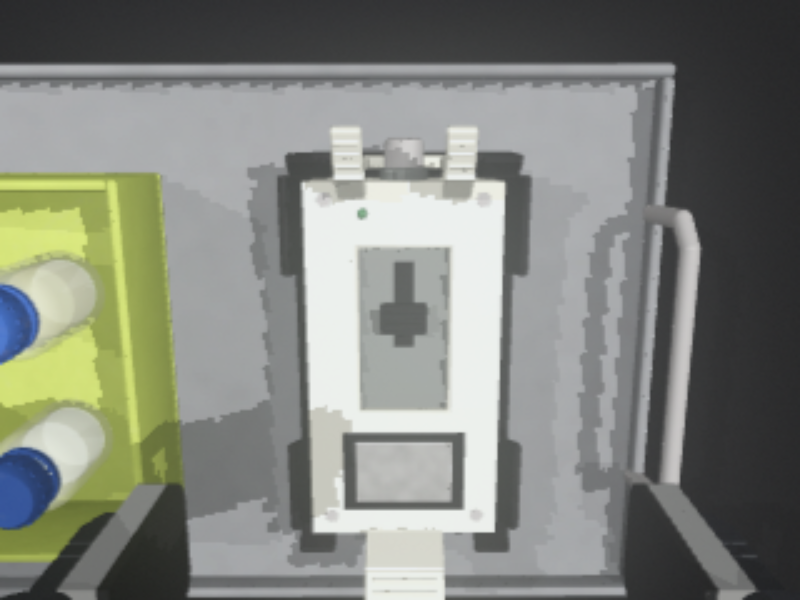

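The logger sits in the bracket. The prongs overlap its front edge at (348,192) and (460,192). At the rear latch, (404,535), the overlap is unclear, so I check it numerically.

Run:
```python
from h import *
a=np.load("w6c.npy"); c=(a[:,:3],a[:,3:6],a[:,6]); im=cv2.imread("pics/w6.png"); g=im.min(2)
yaw=np.radians(-9.85); ex=np.array([np.cos(yaw),np.sin(yaw)]);ey=np.array([-ex[1],ex[0]]); seat=np.array([.4266,-.2420])
w=lambda x,y,z:np.r_[seat+ex*x/1000+ey*y/1000,.009+z/1000]
for n,p in dict(rear_corner_L=(-55,29,26),rear_corner_R=(-55,-29,26),fL=(55,29,26),fR=(55,-29,26),rnoseL=(-51.5,12,27),rnoseR=(-51.5,-12,27),fnose=(51.5,15,27),rearEdge=(-55,0,26)).items(): 
    q=proj(c,w(*p)); print(n,q.round(1),((q-[160,60])*2.5).round(0))
# edges
for y in (140,200,262,268):
    x=np.where(g[y,270:375]>150)[0]+270; print(y,x.min(),x.max())
print(im[255:290,321].tolist()); print(im[255:290,296].min(1).tolist())
cv2.imwrite("pics/w6c.png",cv2.resize(im[235:300,270:380],(770,455),interpolation=cv2.INTER_CUBIC))
```

```text
rear_corner_L [285.  273.7] [312. 534.]
rear_corner_R [357.3 273.5] [493. 534.]
fL [280.5 133.7] [301. 184.]
fR [361.5 133.6] [504. 184.]
rnoseL [306.1 270.2] [365. 525.]
rnoseR [336.2 270.1] [441. 525.]
fnose [300.  138.7] [350. 197.]
rearEdge [321.2 273.6] [403. 534.]
140 281 374
200 283 374
262 285 374
268 285 374
[[181, 184, 183], [184, 186, 186], [186, 188, 188], [187, 189, 189], [186, 188, 188], [161, 163, 163], [93, 96, 94], [93, 96, 94], [120, 123, 121], [236, 240, 236], [236, 240, 236], [236, 240, 236], [236, 240, 236], [236, 240, 236], [236, 240, 236], [234, 238, 235], [192, 203, 201], [210, 221, 219], [205, 215, 214], [205, 215, 214], [204, 214, 214], [204, 214, 215], [205, 215, 215], [205, 215, 215], [205, 214, 214], [205, 215, 215], [205, 214, 214], [205, 215, 215], [205, 215, 214], [205, 216, 215], [205, 215, 214], [208, 217, 216], [240, 238, 235], [217, 227, 226], [235, 239, 236]]
[231, 231, 231, 231, 230, 231, 231, 230, 231, 235, 235, 235, 235, 236, 235, 235, 235, 233, 161, 132, 132, 132, 131, 131, 131, 130, 130, 130, 130, 130, 139, 165, 165, 165, 163]
```

View pics/w6c.png

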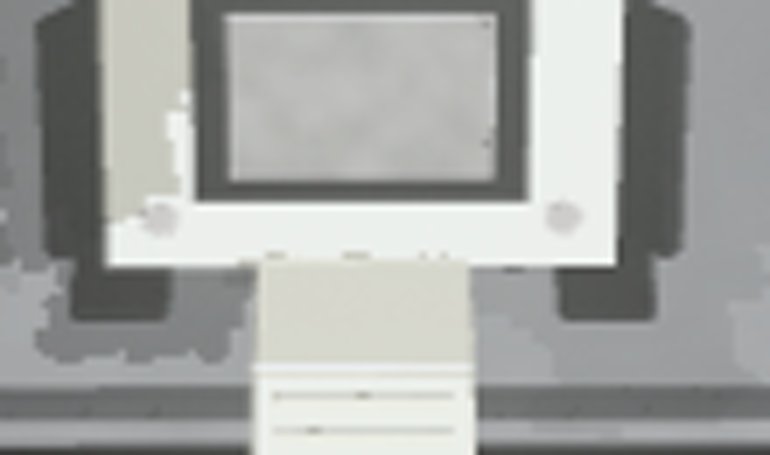

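The rear latch nose overlaps the logger's end by about 2 px (roughly 2.5 mm), and the front prongs sit at their closed position. The logger is seated and latched, so next is the switch: fingers shut, come down on the knob and drag it.

```bash
python3 -m handwheel '[[13.5,-4,-10,0,0,0,0],[0,0,-20,0,0,0,0],[0,0,-20,0,0,0,0],[0,0,0,0,0,0,0],[0,0,0,0,0,0,0],[0,0,-15,0,0,0,0],[0,0,-15,0,0,0,0],[0,0,-8,0,0,0,0],[0,0,-4,0,0,0,0],[0,0,0,0,0,0,0]]' 40
python3 - <<'E'
from h import *
s=manip.sense(); print(s["tcp_pos"],s["force"])
E
```

```text
t: 15.4
tcp_pos: [0.4403, -0.2443, 0.04]
tool_rot: [0.996, -0.086, -0.0, -0.0]
force: [0.4, -0.1, 0.2]
finger_gap: -0.002
gripper_force: 0.0
[ 0.44032902 -0.24425208  0.04002405] [ 0.36933865 -0.06796773  0.15702775]
```

```bash
python3 -m handwheel '[[0,0,-2,0,0,0,0],[0,0,-1,0,0,0,0],[0,0,-0.5,0,0,0,0],[0,0,-0.5,0,0,0,0],[0,0,0,0,0,0,0],[0,0,0,0,0,0,0],[0,0,0,0,0,0,0],[0,0,0,0,0,0,0],[0,0,0,0,0,0,0],[0,0,0,0,0,0,0]]'
```

```text
t: 16.65
tcp_pos: [0.4404, -0.2444, 0.0363]
tool_rot: [0.996, -0.086, 0.0, 0.0]
force: [-0.2, -0.0, -0.0]
finger_gap: 0.003
gripper_force: 0.0
```

```bash
python3 -m handwheel '[[0,0,-0.4,0,0,0,0],[0,0,-0.3,0,0,0,0],[0,0,0,0,0,0,0],[0,0,0,0,0,0,0],[0,0,0,0,0,0,0],[0,0,0,0,0,0,0],[0,0,0,0,0,0,0],[0,0,0,0,0,0,0],[0,0,0,0,0,0,0],[0,0,0,0,0,0,0]]'
```

```text
t: 17.9
tcp_pos: [0.4404, -0.2444, 0.0358]
tool_rot: [0.996, -0.086, 0.0, 0.0]
force: [-0.3, 0.5, 5.8]
finger_gap: 0.001
gripper_force: 2.7
```

In contact on the knob at 5.8 N. Dragging along the stub direction.

```bash
python3 -m handwheel '[[1.4,-0.24,0,0,0,0,0],[1.4,-0.24,0,0,0,0,0],[1.4,-0.24,0,0,0,0,0],[1.4,-0.24,0,0,0,0,0],[1.4,-0.24,0,0,0,0,0],[1.4,-0.24,0,0,0,0,0],[1.4,-0.24,0,0,0,0,0],[1.0,-0.17,0,0,0,0,0],[0,0,0,0,0,0,0],[0,0,0,0,0,0,0]]'
python3 -m handwheel '[[0,0,5,0,0,0,0],[0,0,20,0,0,0,0],[0,0,40,0,0,0,0],[-10,2,35,0,0,0,0],[0,0,0,0,0,0,0.9],[0,0,0,0,0,0,0.9],[0,0,0,0,0,0,0.9],[0,0,0,0,0,0,0.9],[0,0,0,0,0,0,0.9],[0,0,0,0,0,0,0.9]]'
python3 - <<'E'
from h import *
c,im=snap("wrist","w7")
yaw=np.radians(-9.85); ex=np.array([np.cos(yaw),np.sin(yaw)]);ey=np.array([-ex[1],ex[0]]); seat=np.array([.4266,-.2420])
w=lambda x,y,z:np.r_[seat+ex*x/1000+ey*y/1000,.009+z/1000]
for n,p in dict(off_rear=(9.5,0,27),off_front=(18.5,0,27),on_rear=(18.5,0,27),on_front=(27.5,0,27),rE=(-55,20,26),rnose=(-51.5,0,27),fE=(55,20,26),fnose=(51.5,15,27)).items(): print(n,proj(c,w(*p)).round(1))
x=int(round(proj(c,w(20,5,27))[0])); y0,y1=int(proj(c,w(40,0,27))[1]),int(proj(c,w(-15,0,22))[1])
print(x,y0,im[y0:y1,x].max(1).tolist())
xr=int(proj(c,w(-55,0,26))[0]);yr=int(proj(c,w(-55,0,26))[1]);print(xr,yr-8,im[yr-8:yr+6,xr].tolist())
o=im[60:300,160:480]; cv2.imwrite("pics/w7b.png",cv2.resize(o,(800,600)))
E
```

```text
t: 19.15
tcp_pos: [0.4494, -0.2456, 0.0358]
tool_rot: [0.996, -0.086, -0.002, -0.001]
force: [-5.1, -0.8, 7.0]
finger_gap: 0.001
gripper_force: 3.9
t: 20.4
tcp_pos: [0.4412, -0.2441, 0.1353]
tool_rot: [0.996, -0.086, -0.0, -0.0]
force: [-0.9, -0.6, 0.2]
finger_gap: 0.905
gripper_force: 0.0
off_rear [321.  211.8]
off_front [320.9 200.4]
on_rear [320.9 200.4]
on_front [320.9 188.7]
rE [296.5 287.3]
rnose [321.1 284.1]
fE [293.3 151.4]
fnose [300.2 156.4]
314 172 [243, 243, 242, 226, 187, 174, 174, 174, 174, 173, 173, 173, 173, 172, 148, 97, 101, 103, 100, 103, 101, 103, 99, 101, 101, 104, 101, 130, 173, 174, 173, 173, 173, 173, 173, 173, 173, 173, 173, 173, 172, 172, 172, 172, 172, 172, 172, 172, 172, 172, 172, 172, 172, 172, 171, 172, 172, 171, 171, 171, 172, 172, 171, 171, 171, 172, 180]
321 279 [[239, 242, 239], [238, 242, 239], [238, 242, 239], [238, 242, 239], [238, 242, 239], [236, 240, 237], [195, 205, 204], [213, 223, 222], [207, 217, 217], [207, 217, 216], [207, 217, 217], [207, 217, 217], [207, 217, 217], [207, 217, 217]]
```

View pics/w7b.png

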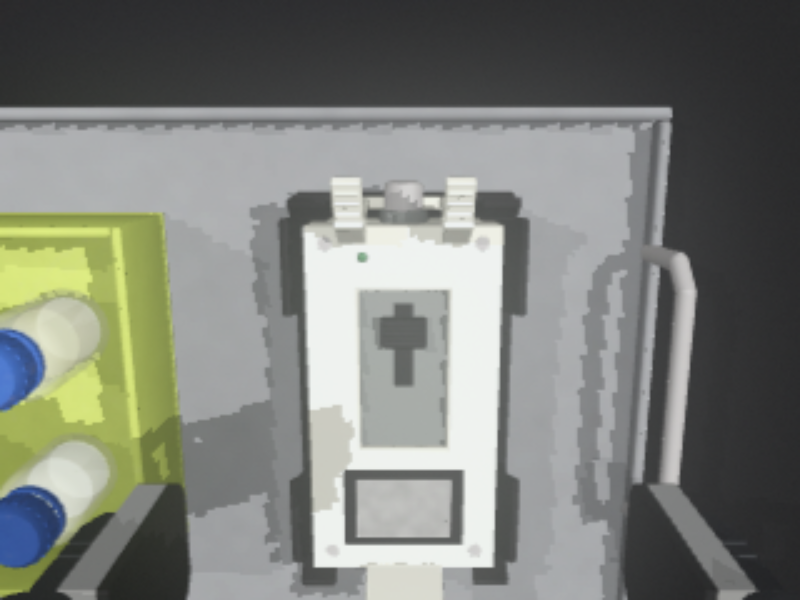

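The knob is now at the stub end of its travel (crop (403,330)), and the -5 N reaction along x matches its end stop. Both latches look closed over the logger's ends, and the gripper is clear.

```bash
python3 -c "
from station import manip
print(manip.sign_off())"
```

```text
the job is handed in; nothing more can be done
None
```

I handed the job in at about 20 s of the 54 s allowed: the logger is switched fully on and pressed home in the carrier's bracket, stub between the prongs and both latches closed by the last picture, bottles and timer untouched; no verdict was returned.

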